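# Slide the slide tray out over the edge of the slide warmer

## Task

On the slide warmer, push the sliding stop along its front rail to either end, so that it no longer blocks the slide tray. Then push the tray flat toward that front edge until its bare front lip hangs out over the edge, the white line across the tray lying over the edge and square to it, so that someone can take it from below. Do not lift or tip the tray, and leave the bottles and the small box where they stand.

Things in the scene. Friction and masses are not known exactly. Their poses are not given: they have to be found in the camera images.
- warmer: Slide warmer fixed on the bench: white housing with a flat bare aluminium top, 200 mm (x) x 240 mm (y) x 60 mm high. Origin: centre of its underside. Its -x side is the front (faces roughly toward the robot), +y its left side seen from the robot; z is up. The top surface is 60 mm above the origin; the front edge of the top is at x = -100 mm. A steel rail runs along the front side, its top 10 mm below the top surface, reaching out to x = -108 mm.
- warmer_edge (a point): Middle of the front edge of the warmer's top (warmer x = -100 mm, y = 0, z = 60 mm); axes as the warmer's. A tall microscope stands on the bench close to the warmer's left, straight ahead of the robot: pass in front of it.
- stop_block (a joint): Position in m of the sliding stop along the warmer's front rail: 0 at mid-rail, positive toward the warmer's +y (left), end stops at -0.105 and +0.105. It needs about 2 N to slide and stays where left. At the start it is somewhere near mid-rail, in the tray's way.
- stop_post (a point): Top of the upright round black post of the stop. The stop is a steel block 20 x 20 mm in plan, whose top is 9 mm above the warmer's top surface; on it stands the post, 13 mm in diameter, from there up to 51 mm above the warmer's top surface (this point lies on the post's axis, at its top). The post's axis is 13 mm in front of the warmer's front edge (warmer x = -113 mm). Made to be pushed sideways.
- tray: Loose flat black slide tray lying on the warmer's top, 115 mm (x) x 100 mm (y) x 8 mm thick, 0.25 kg. Origin: centre of its underside. Its -x edge is the front edge (at x = -57.5 mm) toward the warmer's front; its back edge is at x = +57.5 mm. Three glass slides (not loose) lie on it, 1 mm high, behind the line.
- tray_line (a point): Middle of the thin white line engraved across the tray, parallel to and 30 mm behind its front edge (tray x = -27.5 mm, y = 0, z = 8 mm on the tray's top). The strip in front of it is the bare lip.
- oil_bottle: Small pale bottle with a white cap, 27 mm in diameter, 61 mm high, standing on the warmer's top near its left back corner, 10 mm or more beside the tray. Origin: centre of its underside. Leave it.
- stain_1: Amber dropper bottle, 37 mm in diameter, 107 mm high, on the bench to the left of the warmer, in front of the microscope. Origin: centre of its underside. Leave it.
- cover_box: Small white box, 31 x 41 x 18 mm, on the bench to the left of the warmer, in front of the microscope. Origin: centre of its underside. Leave it.

How it is judged:
By the outcome, as a careful person would: the job done as asked, in the order asked, and still so for the second after the job is handed in, with the robot touching nothing.
It also fails if it takes over 50 s, if anything falls off the work surface, if the arm or the gripper's body presses on something with over 40 N, if the wrist force passes 120 N, or if a joint passes its speed limit or range.

## Robot

A 6-joint arm with a two-finger parallel gripper is mounted at the origin on a cart in front of the work surface, level with it; the furniture and walls round the work are solid. World frame = base frame: x ahead of the robot, y to its left, z up, the work surface at z = 0. Lengths are in m, angles in rad, forces in N, time in s.
With the tool pointing down it reaches from about 0.325 to 0.9 m from the base axis. Payload 6.1 kg.
Tool frame: the origin (TCP) lies midway between the tips of the shut fingers; the grasp point (between the pads) lies 19 mm behind it; z points along the fingers, y is the line along which they close (so a half turn about z gives the same grasp; the last joint's range is limited). The gripper opens to 87 mm and grips with 3 to 60 N. Pads are 19 mm wide; open, the fingers measure 117 mm over their backs; the gripper's body (75 mm by 190 mm) begins 51 mm behind the grasp point.
Start: joints at [1.169, 0.22, 1.526, -0, 1.395, -0.126], TCP at [0.17, 0.601, 0.223] pointing down, gripper open.
Joint ranges: [-2.98, 2.98], [-0.91, 2.08], [0.09, 2.57], [-1.24, 4.39], [0.2, 2.65], [-2.68, 2.68]. Speed limits (rad/s): [2.57, 2.57, 3.01, 3.14, 3.14, 3.14].

## Interface

Orientations are given as a unit quaternion [w, x, y, z].
In Python, from workcell import * gives the robot as it stands.
- The arm moves only by the shell command python3 -m pendant 'ROWS' [FORCE]. ROWS is JSON, a list of rows, each an object with "grip": the finger opening in mm, from 0 to 87; "translation": the shift along the tool's x, y, z in units of 50 mm (1.0 is 50 mm), a list of three; "spin": the turn about the tool's z in rad. A call has 1 to 12 rows; each row shifts and turns the commanded pose from where the row before left it, along the tool's axes as they then stand; what a row does not reach is not made up. A row lasts 1/8 s, in which the tool goes at most 62.5 mm and 10.7 degrees, less where a joint would pass 70% of its speed; a pose out of reach is approached as far as the arm can. A call is refused whole if a number of a shift passes 1 or a number of a turn 0.188, either way. A call with a gripper value outside its range is refused whole. The fingers move at their own pace and stop on an object; FORCE is the grip in N (left out, the last holds). Time passes only in rows, so rows that do not move let the fingers close. It gives the time, the measured TCP pose, the force, the opening and the grip force at its end, in the units of the state.
- observe(): the state, without advancing time (a new reading comes with each control period).
- get_image(name): name is "scene" or "top" or "wrist"; returns a dict with "color" (384x512x3 uint8, red, green, blue), "depth" (384x512 float32, m along the optical axis (not along the pixel's ray), 0 where there is no reading), "K" (3x3 intrinsics, pixels), "T" (4x4, takes a point from camera to world coordinates); the wrist camera has in their place "mount" (4x4, takes a point from camera to tool coordinates, whose origin is the TCP and whose axes are the flange's). Camera axes: x right, y down, z forward; pixel columns grow to the right and rows downward; lengths in m; the calibration is good to about 2 mm. A picture is of the moment at which its call begins: read the wrist's pose just before it.
- finish_job(): hands the job in; it is judged then, once.
The state is a dict: "time_s": time; "joint_positions": joint angles; "joint_velocities": joint speeds; "joint_torque": joint torques, N m; "tool_pos": TCP position; "orientation": TCP orientation; "wrist_force": force on the tool from outside, world axes, zero at the start; "moment": the same for the moment, N m; "grip_width": finger opening in m; "grip_force": force on a finger pad.
Only numpy, scipy, OpenCV 4.12 (cv2) and the standard library are available. Lean on these libraries where they do the work, as an engineer would, in place of code of your own. Each camera call takes 0.05 s, during which the arm holds its last target. There are 200 camera calls.

## Working session

There is one attempt and no reset: what is moved stays moved. The work goes in short steps, Python scripts to look and compute and a shell command to move; the robot and the scene stay as the last step left them, time stands still between calls to the robot, and variables do not carry over. Pictures are saved under pics/ and viewed, at most 11 in all, crops included, and the job is handed in when it is done.

```bash
mkdir -p pics
python3 - <<'E'
from workcell import *
import cv2,numpy as np
s=observe();print(s)
for n in ("scene","top"):
    d=get_image(n);cv2.imwrite(f"pics/{n}0.png",d["color"][:,:,::-1]);np.savez(f"{n}0.npz",**d);print(n,d["K"].round(1).tolist(),d["T"].round(3).tolist())
E
```

```text
{'time_s': 0.0, 'joint_positions': array([ 1.16889381e+00,  2.21250887e-01,  1.52760075e+00,  1.17552973e-05,
        1.39472427e+00, -1.26112973e-01]), 'joint_velocities': array([-0.00017203, -0.0007163 ,  0.0007311 ,  0.00053599,  0.00050931,
       -0.00152315]), 'joint_torque': array([-3.47220530e-04, -4.94610679e+01, -3.87378824e+01,  7.00005214e-02,
        5.75021363e-02, -1.23369214e-04]), 'tool_pos': array([0.16995238, 0.60079837, 0.22142742]), 'orientation': array([-2.64351699e-04,  1.37459132e-01,  9.90506943e-01, -9.55758618e-04]), 'wrist_force': array([ 0.58362363,  0.27889776, -0.77965065]), 'moment': array([-0.00931459, -0.03639761, -0.02789255]), 'grip_force': 0.0, 'grip_width': 0.08716330331989121}
scene [[486.0, 0.0, 254.2], [0.0, 486.0, 187.7], [0.0, 0.0, 1.0]] [[0.664, -0.526, 0.531, 0.051], [-0.747, -0.479, 0.46, -0.52], [0.013, -0.703, -0.711, 0.749], [0.0, 0.0, 0.0, 1.0]]
top [[439.6, 0.0, 256.3], [0.0, 439.6, 193.9], [0.0, 0.0, 1.0]] [[-0.02, -0.998, 0.057, 0.482], [-1.0, 0.021, 0.01, -0.076], [-0.011, -0.057, -0.998, 0.953], [0.0, 0.0, 0.0, 1.0]]
```

View pics/top0.png

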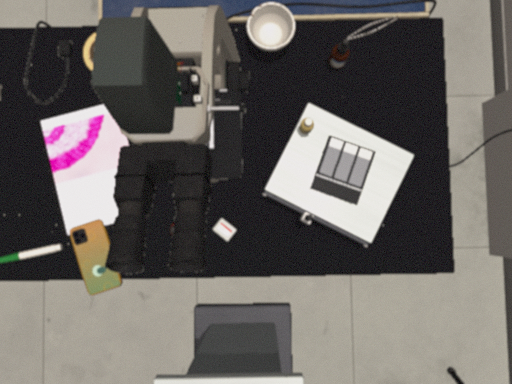

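View pics/scene0.png

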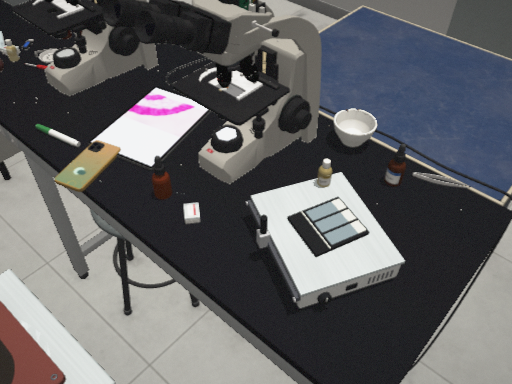

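The top view shows the warmer with corners at about (311,104), (413,157), (371,243) and (265,195). The tray is around (343,170), the stop around (306,218), the oil bottle at (306,125), and the cover box at (224,230). Next I'll measure these.

```bash
cat > h.py <<'E'
import numpy as np,cv2
from workcell import *
def ray(d,px,z):
    px=np.atleast_2d(px).astype(float);K,T=d["K"],d["T"]
    r=np.c_[(px-[K[0,2],K[1,2]])/[K[0,0],K[1,1]],np.ones(len(px))]@T[:3,:3].T
    return T[:3,3]+r*((z-T[2,3])/r[:,2])[:,None]
def proj(d,P):
    T=np.linalg.inv(d["T"]);p=np.atleast_2d(P)@T[:3,:3].T+T[:3,3];p=p@d["K"].T;return p[:,:2]/p[:,2:]
E
python3 - <<'E'
from h import *
for n in("top","scene"):
    d=dict(np.load(n+"0.npz"));g=cv2.cvtColor(d["color"],cv2.COLOR_RGB2GRAY)
    m=np.zeros_like(g)
    yy,xx=np.mgrid[:384,:512]
    P=np.stack([xx.ravel(),yy.ravel()],1)
    K,T=d["K"],d["T"];z=d["depth"].ravel()
    C=np.c_[(P-[K[0,2],K[1,2]])/[K[0,0],K[1,1]],np.ones(len(P))]*z[:,None]
    W=(C@T[:3,:3].T+T[:3,3]).reshape(384,512,3)
    sel=(abs(W[...,2]-0.062)<.012)&(W[...,1]<-0.06)&(W[...,0]>.3)&(W[...,0]<.8)&(W[...,1]>-.5)
    m=(sel*255).astype(np.uint8);m=cv2.morphologyEx(m,cv2.MORPH_CLOSE,np.ones((7,7)))
    m=cv2.morphologyEx(m,cv2.MORPH_OPEN,np.ones((15,15)))
    c=max(cv2.findContours(m,0,2)[0],key=cv2.contourArea)
    w=ray(d,c[:,0],.06)[:,:2]
    r=cv2.minAreaRect((w*1000).astype(np.float32));print(n,"warmer",r)
    # tray dark in warmer
    ins=cv2.erode(cv2.fillPoly(np.zeros_like(g),[cv2.convexHull(c)],255),np.ones((7,7)))
    t=((g<60)&(ins>0)).astype(np.uint8)
    for q in cv2.findContours(t,0,2)[0]:
        if cv2.contourArea(q)>40:
            print(" dark",cv2.contourArea(q),cv2.minAreaRect((ray(d,q[:,0],.068)[:,:2]*1000).astype(np.float32)),q[:,0].mean(0))
    hi=(W[...,2]>.085)&(W[...,2]<.125)&(W[...,1]<-.1)&(W[...,0]<.7)
    _,_,st,ce=cv2.connectedComponentsWithStats(hi.astype(np.uint8))
    for s,cc in zip(st[1:],ce[1:]):
        if s[4]>8: u,v=cc.round().astype(int);print(" high",s,cc,W[v,u])
    x0,y0,ww,hh=cv2.boundingRect(c);cr=d["color"][y0-25:y0+hh+25,x0-25:x0+ww+25,::-1]
    cv2.imwrite(f"pics/{n}_c.png",cv2.resize(cr,None,fx=3,fy=3,interpolation=2));print(x0-25,y0-25)
a=cv2.imread("pics/top_c.png");print(a.shape)
E
```

```text
top warmer ((565.6637573242188, -231.99908447265625), (239.94036865234375, 222.69874572753906), 62.00453186035156)
 high [300 117  14  15 160] [306.64375 124.23125] [ 0.66119275 -0.1675756   0.12250928]
 high [305 214   8   7  43] [308.86046512 216.86046512] [ 0.48399113 -0.16784003  0.11126169]
244 87
scene warmer ((571.7276611328125, -234.5170135498047), (243.87197875976562, 211.62322998046875), 61.98625946044922)
 dark 40.5 ((507.0172424316406, -153.23760986328125), (29.589094161987305, 10.511245727539062), 61.53846740722656) [263.3  221.75]
 dark 768.0 ((577.5610961914062, -243.6214599609375), (100.2620620727539, 113.94747161865234), 69.11131286621094) [325.6091954  234.73563218]
 high [318 158  15  21 215] [325.49767442 169.19069767] [ 0.66278957 -0.17181105  0.10488959]
 high [260 214   8  16  98] [263.83673469 221.52040816] [ 0.48182613 -0.17169313  0.10339514]
227 154
(534, 570, 3)
```

View pics/top_c.png

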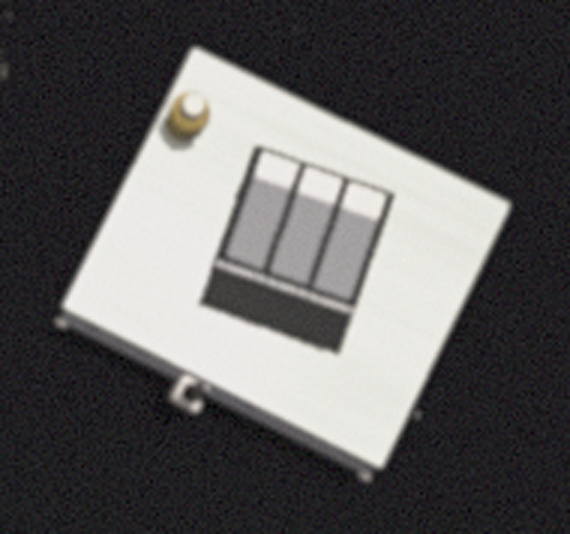

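The crop shows the warmer's front edge running (65,305) to (383,470). The tray corners are (201,303), (339,352), (256,147) and (393,192), the white line runs (216,265) to (353,308), and the stop is at (187,393).

Run:
```python
from h import *
d=dict(np.load("top0.npz"));f=lambda p:np.array(p)/3+[244,87]-1/3
g=cv2.cvtColor(d["color"],cv2.COLOR_RGB2GRAY)
m=(g>150).astype(np.uint8);m=cv2.morphologyEx(m,cv2.MORPH_CLOSE,np.ones((5,5)))
cs=[c for c in cv2.findContours(m,0,2)[0] if cv2.pointPolygonTest(c,(300,180),False)>0];h=cv2.convexHull(cs[0])
m=cv2.morphologyEx(cv2.fillPoly(m*0,[cs[0]],1),cv2.MORPH_OPEN,np.ones((15,15)))
h=cv2.findContours(m,0,2)[0][0]
w=ray(d,h[:,0],.06)[:,:2]*1000
r=cv2.minAreaRect(w.astype(np.float32));print("warmer",r)
cor=ray(d,f([(65,305),(383,470),(512,205),(193,45)]),.06)[:,:2];print("corners mm",(cor*1000).round(1).tolist())
def yaw(v):return np.degrees(np.arctan2(-v[0],v[1]))
print("yaws",yaw(cor[0]-cor[1]),yaw(cor[3]-cor[2]),"len",np.linalg.norm(cor[0]-cor[1]),np.linalg.norm(cor[3]-cor[0]))
t=ray(d,f([(201,303),(339,352),(393,192),(256,147)]),.068)[:,:2];l=ray(d,f([(216,265),(353,308)]),.068)[:,:2]
c=cor.mean(0);a=np.radians((yaw(cor[0]-cor[1])+yaw(cor[3]-cor[2]))/2)
X=np.array([np.cos(a),np.sin(a)]);Y=np.array([-X[1],X[0]])
wf=lambda p:(np.c_[(p-c)@X,(p-c)@Y]*1000).round(1).tolist()
print("tray",wf(t),"ctr",wf([t.mean(0)]),"yaw",yaw(t[0]-t[1]),yaw(t[3]-t[2]),"line",wf(l))
print("c",c,"yaw",np.degrees(a))
print("post top",wf(np.array([[.484,-.168],[.4818,-.1717]])), "ray",[wf(ray(d,[px],z)[:,:2]) for px,z in (((308.9,216.9),.111),(f((187,393)),.069),(f((192,104)),.121))])
```

```text
warmer ((571.1883544921875, -234.96405029296875), (241.421875, 209.8253173828125), 62.019100189208984)
corners mm [[544.2, -86.2], [428.5, -297.6], [605.9, -391.2], [721.0, -177.8]]
yaws -28.683951587139603 -28.342835234698594 len 0.24093046925375766 0.19916044611516218
tray [[-57.0, 38.1], [-43.9, -58.9], [69.3, -42.8], [54.4, 53.0]] ctr [[5.7, -2.6]] yaw -20.85359667480838 -19.682600919800397 line [[-29.5, 40.8], [-13.2, -53.9]]
c [ 0.57491535 -0.23816952] yaw -28.5133934109191
post top [[-113.4, 18.3], [-113.6, 14.0]] ray [[[-113.4, 18.6]], [[-115.1, 19.1]], [[47.7, 104.4]]]
```

Run:
```python
from h import *
for n in("top","scene"):
    d=dict(np.load(n+"0.npz"));K,T=d["K"],d["T"];yy,xx=np.mgrid[:384,:512]
    P=np.stack([xx.ravel(),yy.ravel()],1);z=d["depth"].ravel()
    C=np.c_[(P-[K[0,2],K[1,2]])/[K[0,0],K[1,1]],np.ones(len(P))]*z[:,None]
    W=C@T[:3,:3].T+T[:3,3];W=W[z>0]
    for y in np.arange(-.4,.6,.05):
        k=(W[:,2]>.13)&(W[:,0]>.2)&(W[:,0]<.9)&(abs(W[:,1]-y)<.025);q=W[k]
        if len(q)>3: print(n,round(y,2),"minx",np.percentile(q[:,0],1).round(3),"z there",q[np.argsort(q[:,0])[:5],2].mean().round(3),"maxz",q[:,2].max().round(3))
    k=(abs(W[:,2]-.06)<.01)&(abs(W[:,0]-.55)<.1)&(abs(W[:,1]+.13)<.02);print("warmer z",np.median(W[k,2]))
```

```text
top -0.05 minx 0.556 z there 0.21 maxz 0.365
top -0.0 minx 0.425 z there 0.404 maxz 0.535
top 0.05 minx 0.433 z there 0.408 maxz 0.564
top 0.1 minx 0.421 z there 0.403 maxz 0.561
top 0.15 minx 0.614 z there 0.21 maxz 0.212
warmer z 0.06074699908480241
scene -0.05 minx 0.556 z there 0.208 maxz 0.364
scene -0.0 minx 0.429 z there 0.403 maxz 0.442
scene 0.05 minx 0.426 z there 0.407 maxz 0.439
scene 0.1 minx 0.421 z there 0.404 maxz 0.438
scene 0.15 minx 0.556 z there 0.208 maxz 0.212
scene 0.45 minx 0.7 z there 0.131 maxz 0.133
scene 0.5 minx 0.509 z there 0.208 maxz 0.218
scene 0.55 minx 0.51 z there 0.209 maxz 0.242
warmer z 0.06041302628066192
```

```bash
cat >> h.py <<'E'
from scipy.spatial.transform import Rotation as R
C0=np.array([.575,-.238]);A=np.radians(-28.3)
X=np.array([np.cos(A),np.sin(A)]);Y=np.array([-X[1],X[0]])
def pose():
    s=observe();q=s["orientation"];M=R.from_quat(q[[1,2,3,0]]).as_matrix();return s,s["tool_pos"],M
def to(*pts,warmer=False):
    s,p,M=pose();print("t",round(s["time_s"],2),"p",p.round(4),"yaw_y",np.degrees(np.arctan2(M[1,1],M[0,1])).round(2),"tilt",M[:,2].round(3),"j",s["joint_positions"].round(2),"F",s["wrist_force"].round(1))
    print(" in warmer mm",(1000*np.array([(p[:2]-C0)@X,(p[:2]-C0)@Y])).round(1))
    for t in pts:
        t=np.array(t,float)
        if warmer: t=np.r_[C0+t[0]*X+t[1]*Y,t[2]]
        print(" to",t.round(3),"units",(M.T@(t-p)/.05).round(2));p=t
E
python3 -m pendant '[{"grip":0,"translation":[0,0,0],"spin":0.179},{"grip":0,"translation":[0,0,0],"spin":0.179},{"grip":0,"translation":[0,0,0],"spin":0.179},{"grip":0,"translation":[0,0,0],"spin":0.179},{"grip":0,"translation":[0,0,0],"spin":0.179},{"grip":0,"translation":[0,0,0],"spin":0.179},{"grip":0,"translation":[0,0,0],"spin":0.179},{"grip":0,"translation":[0,0,0],"spin":0.179},{"grip":0,"translation":[0,0,0],"spin":0.179},{"grip":0,"translation":[0,0,0],"spin":0.179}]' && python3 -c "
from h import *
to([.28,.30,.22],[.32,-.02,.22],[.40,-.16,.22],[.499,-.140,.16])"
```

```text
time_s: 1.35
tool_pos: [0.17, 0.601, 0.2219]
orientation: [0.0, 0.86, 0.51, -0.001]
wrist_force: [0.8, 0.2, 1.2]
grip_width: 0.0018
grip_force: 0.0
t 1.35 p [0.17   0.601  0.2219] yaw_y -28.7 tilt [-0.001 -0.001 -1.   ] j [1.17 0.22 1.53 0.   1.39 1.67] F [0.8 0.2 1.2]
 in warmer mm [-754.3  546.7]
 to [0.28 0.3  0.22] units [-4.22  4.82  0.04]
 to [ 0.32 -0.02  0.22] units [-5.23  3.78  0.01]
 to [ 0.4  -0.16  0.22] units [-1.69  2.75  0.  ]
 to [ 0.499 -0.14   0.16 ] units [1.3  1.54 1.2 ]
```

```bash
python3 -m pendant '[{"grip":0,"translation":[-0.6,0.69,0],"spin":0},{"grip":0,"translation":[-0.6,0.69,0],"spin":0},{"grip":0,"translation":[-0.6,0.69,0],"spin":0},{"grip":0,"translation":[-0.6,0.69,0],"spin":0},{"grip":0,"translation":[-0.6,0.69,0],"spin":0},{"grip":0,"translation":[-0.6,0.69,0],"spin":0},{"grip":0,"translation":[-0.6,0.69,0],"spin":0}]' >/dev/null && python3 -m pendant '[{"grip":0,"translation":[-0.75,0.54,0],"spin":0},{"grip":0,"translation":[-0.75,0.54,0],"spin":0},{"grip":0,"translation":[-0.75,0.54,0],"spin":0},{"grip":0,"translation":[-0.75,0.54,0],"spin":0},{"grip":0,"translation":[-0.75,0.54,0],"spin":0},{"grip":0,"translation":[-0.75,0.54,0],"spin":0},{"grip":0,"translation":[-0.75,0.54,0],"spin":0},{"grip":0,"translation":[0,0,0],"spin":0}]' && python3 -c "
from h import *
to([.40,-.16,.22],[.44,-.16,.22])
s,p,M=pose();d=get_image('wrist');T=np.eye(4);T[:3,:3]=M;T[:3,3]=p;T=T@d['mount'];d['T']=T
print(T.round(3).tolist());cv2.imwrite('pics/w1.png',d['color'][:,:,::-1])
print('px post/edge/box',proj(d,[[.484,-.170,.111],[.487,-.19,.06]]).round())"
```

```text
time_s: 3.22
tool_pos: [0.3244, -0.0215, 0.2223]
orientation: [0.0, 0.86, 0.509, -0.0]
wrist_force: [-0.3, -0.1, 0.1]
grip_width: 0.0006
grip_force: 0.0
t 3.23 p [ 0.3244 -0.0215  0.2223] yaw_y -28.74 tilt [-0.    -0.001 -1.   ] j [-0.31 -0.59  2.22 -0.    1.5   0.19] F [-0.3 -0.1  0.1]
 in warmer mm [-323.3   71.8]
 to [ 0.4  -0.16  0.22] units [-1.7   2.66  0.05]
 to [ 0.44 -0.16  0.22] units [ 0.38  0.7  -0.  ]
[[0.877, -0.463, -0.13, 0.359], [-0.481, -0.844, -0.236, 0.043], [-0.001, 0.269, -0.963, 0.384], [0.0, 0.0, 0.0, 1.0]]
px post/edge/box [[468. 239.]
 [446. 233.]]
```

```bash
python3 -m pendant '[{"grip":0,"translation":[-0.43,0.67,0],"spin":0},{"grip":0,"translation":[-0.43,0.67,0],"spin":0},{"grip":0,"translation":[-0.43,0.67,0],"spin":0},{"grip":0,"translation":[-0.43,0.67,0],"spin":0},{"grip":0,"translation":[0.33,0.39,0],"spin":0},{"grip":0,"translation":[0.33,0.39,0],"spin":0},{"grip":0,"translation":[0.33,0.39,0],"spin":0},{"grip":0,"translation":[0.33,0.39,0],"spin":0},{"grip":0,"translation":[0,0,0],"spin":0}]'
cat >> h.py <<'E'
def wrist(name):
    s,p,M=pose();d=get_image('wrist');T=np.eye(4);T[:3,:3]=M;T[:3,3]=p;d['T']=T@d['mount']
    cv2.imwrite(f'pics/{name}.png',d['color'][:,:,::-1]);np.savez(name+'.npz',**d);return d
E
python3 -c "
from h import *
to([-.113,.05,.082],warmer=True)
d=wrist('w1');w=lambda x,y,z:np.r_[C0+x*X+y*Y,z]
print('px post,corners',proj(d,[w(-.113,.0184,.111),w(-.1,-.12,.06),w(-.1,.12,.06)]).round().tolist())"
```

```text
time_s: 4.4
tool_pos: [0.5026, -0.1348, 0.222]
orientation: [-0.001, 0.858, 0.514, -0.0]
wrist_force: [-0.4, 0.6, 0.4]
grip_width: 0.0005
grip_force: 0.0
t 4.4 p [ 0.5026 -0.1348  0.222 ] yaw_y -28.15 tilt [-0.001  0.001 -1.   ] j [-0.41 -0.03  1.8   0.    1.38  0.08] F [-0.4  0.6  0.4]
 in warmer mm [-112.7   56.6]
 to [ 0.499 -0.14   0.082] units [-0.13 -0.    2.8 ]
px post,corners [[255.0, 225.0], [265.0, 311.0], [267.0, 116.0]]
```

View pics/w1.png

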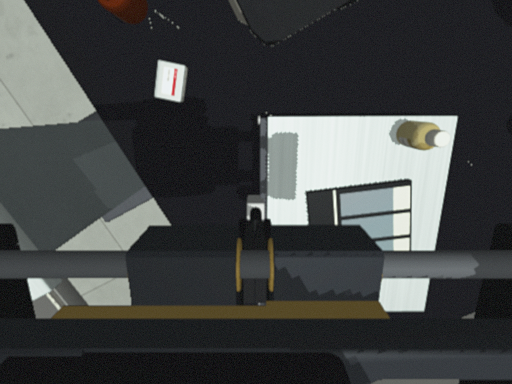

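```bash
python3 -m pendant '[{"grip":0,"translation":[0,0,0.8],"spin":0},{"grip":0,"translation":[0,0,0.8],"spin":0},{"grip":0,"translation":[0,0,0.7],"spin":0},{"grip":0,"translation":[0,0,0.5],"spin":0},{"grip":0,"translation":[0,0,0],"spin":0}]' && python3 -m pendant '[{"grip":0,"translation":[-0.24,0,0],"spin":0},{"grip":0,"translation":[-0.24,0,0],"spin":0},{"grip":0,"translation":[-0.24,0,0],"spin":0},{"grip":0,"translation":[-0.24,0,0],"spin":0},{"grip":0,"translation":[-0.24,0,0],"spin":0},{"grip":0,"translation":[-0.24,0,0],"spin":0},{"grip":0,"translation":[-0.24,0,0],"spin":0},{"grip":0,"translation":[-0.24,0,0],"spin":0},{"grip":0,"translation":[-0.24,0,0],"spin":0},{"grip":0,"translation":[-0.24,0,0],"spin":0},{"grip":0,"translation":[-0.24,0,0],"spin":0}]' && python3 -c "
from h import *
to([-.113,-.089,.082],warmer=True)"
```

```text
time_s: 5.08
tool_pos: [0.499, -0.1358, 0.0804]
orientation: [-0.002, 0.859, 0.513, -0.002]
wrist_force: [-0.9, 0.1, 0.2]
grip_width: 0.0005
grip_force: 0.0
time_s: 6.45
tool_pos: [0.4387, -0.2541, 0.0826]
orientation: [0.0, 0.859, 0.512, 0.0]
wrist_force: [3.5, -0.2, -0.5]
grip_width: 0.0002
grip_force: 1.4
t 6.45 p [ 0.4387 -0.2541  0.0826] yaw_y -28.36 tilt [ 0. -0. -1.] j [-0.68  0.09  1.95  0.    1.1  -0.19] F [ 3.5 -0.2 -0.5]
 in warmer mm [-112.3  -78.8]
 to [ 0.433 -0.263  0.082] units [-0.2  -0.01  0.01]
```

Pushing now. I'll take small steps until the end stop shows up in the force reading.

```bash
python3 -m pendant '[{"grip":0,"translation":[-0.08,0,0],"spin":0},{"grip":0,"translation":[-0.08,0,0],"spin":0},{"grip":0,"translation":[-0.06,0,0],"spin":0},{"grip":0,"translation":[0,0,0],"spin":0}]' && python3 -c "
from h import *
to([-.113,-.089,.082],warmer=True)"
```

```text
time_s: 6.95
tool_pos: [0.4339, -0.2629, 0.0826]
orientation: [0.0, 0.859, 0.512, 0.0]
wrist_force: [4.9, 1.1, 0.1]
grip_width: 0.0005
grip_force: 1.9
t 6.95 p [ 0.4339 -0.2629  0.0826] yaw_y -28.35 tilt [ 0.  0. -1.] j [-0.7   0.09  1.95  0.    1.1  -0.21] F [4.9 1.1 0.1]
 in warmer mm [-112.4  -88.8]
 to [ 0.433 -0.263  0.082] units [-0.   -0.01  0.01]
```

```bash
python3 -m pendant '[{"grip":0,"translation":[-0.04,0,0],"spin":0},{"grip":0,"translation":[-0.04,0,0],"spin":0},{"grip":0,"translation":[0,0,0],"spin":0}]' && python3 -c "
from h import *
to([-.113,-.06,.082],[-.113,-.06,.20],[.088,-.003,.20],warmer=True)"
```

```text
time_s: 7.32
tool_pos: [0.4336, -0.2635, 0.0826]
orientation: [-0.001, 0.859, 0.512, 0.003]
wrist_force: [11.4, 12.5, 2.0]
grip_width: 0.0006
grip_force: 8.4
t 7.33 p [ 0.4336 -0.2635  0.0826] yaw_y -28.36 tilt [ 0.003  0.005 -1.   ] j [-0.71  0.09  1.95  0.01  1.1  -0.21] F [11.4 12.5  2. ]
 in warmer mm [-112.4  -89.5]
 to [ 0.447 -0.237  0.082] units [ 0.59 -0.01  0.02]
 to [ 0.447 -0.237  0.2  ] units [ 0.01  0.   -2.36]
 to [ 0.651 -0.282  0.2  ] units [1.14 4.02 0.01]
```

```bash
python3 -m pendant '[{"grip":0,"translation":[0.5,0,0],"spin":0},{"grip":0,"translation":[0,0,-0.9],"spin":0},{"grip":0,"translation":[0,0,-0.9],"spin":0},{"grip":0,"translation":[0,0,-0.9],"spin":0}]' >/dev/null && python3 -m pendant '[{"grip":50,"translation":[0,0,0],"spin":-0.1745},{"grip":50,"translation":[0,0,0],"spin":-0.1745},{"grip":50,"translation":[0,0,0],"spin":-0.1745},{"grip":50,"translation":[0,0,0],"spin":-0.1745},{"grip":50,"translation":[0,0,0],"spin":-0.1745},{"grip":50,"translation":[0,0,0],"spin":-0.1745},{"grip":50,"translation":[0,0,0],"spin":-0.1745},{"grip":50,"translation":[0,0,0],"spin":-0.1745},{"grip":50,"translation":[0,0,0],"spin":-0.1745},{"grip":50,"translation":[0,0,0],"spin":0}]' && python3 -c "
from h import *
to([.088,-.003,.22],[.088,-.003,.064],warmer=True)
for n in ('top','scene'):
    d=get_image(n);np.savez(n+'1.npz',**d);cv2.imwrite(f'pics/{n}1.png',cv2.resize(d['color'][120:320,200:440,::-1],None,fx=3,fy=3,interpolation=2))
"
```

```text
time_s: 9.07
tool_pos: [0.4427, -0.2443, 0.2169]
orientation: [-0.001, 0.246, 0.969, 0.0]
wrist_force: [1.0, 0.8, -0.4]
grip_width: 0.05
grip_force: 0.0
t 9.07 p [ 0.4427 -0.2443  0.2169] yaw_y 61.53 tilt [-0.002  0.001 -1.   ] j [-0.66 -0.06  1.84 -0.    1.37 -1.73] F [ 1.   0.8 -0.4]
 in warmer mm [-113.5  -68.2]
 to [ 0.651 -0.282  0.22 ] units [-4.03  1.32 -0.07]
 to [ 0.651 -0.282  0.064] units [-0.01  0.    3.12]
```

View pics/scene1.png

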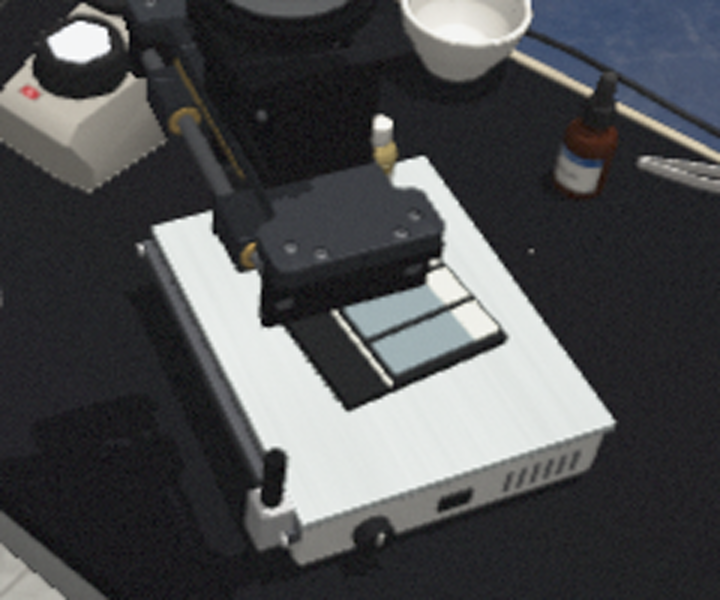

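```bash
python3 -m pendant '[{"grip":50,"translation":[-0.8,0.27,0],"spin":0},{"grip":50,"translation":[-0.8,0.27,0],"spin":0},{"grip":50,"translation":[-0.8,0.27,0],"spin":0},{"grip":50,"translation":[-0.8,0.27,0],"spin":0},{"grip":50,"translation":[-0.8,0.27,0],"spin":0},{"grip":50,"translation":[0,0,0.8],"spin":0},{"grip":50,"translation":[0,0,0.8],"spin":0},{"grip":50,"translation":[0,0,0],"spin":0}]' && python3 -c "
from h import *
to([.087,0,.0645],warmer=True)
d=wrist('w2')
w=lambda x,y,z:np.r_[C0+x*X+y*Y,z]
print('px BR,BL tray, back corners',proj(d,[w(.0693,-.0428,.068),w(.0544,.053,.068),w(.1,-.12,.06),w(.1,.12,.06)]).round().tolist())"
```

```text
time_s: 10.18
tool_pos: [0.6486, -0.2785, 0.1322]
orientation: [-0.005, 0.246, 0.969, 0.001]
wrist_force: [-0.3, 0.6, -0.3]
grip_width: 0.0498
grip_force: 0.0
t 10.18 p [ 0.6486 -0.2785  0.1322] yaw_y 61.51 tilt [-0.009  0.005 -1.   ] j [-0.52  0.49  1.36 -0.    1.3  -1.59] F [-0.3  0.6 -0.3]
 in warmer mm [84.  -0.8]
 to [ 0.652 -0.279  0.064] units [-0.07  0.02  1.35]
px BR,BL tray, back corners [[201.0, 186.0], [325.0, 167.0], [112.0, 220.0], [400.0, 219.0]]
```

View pics/w2.png

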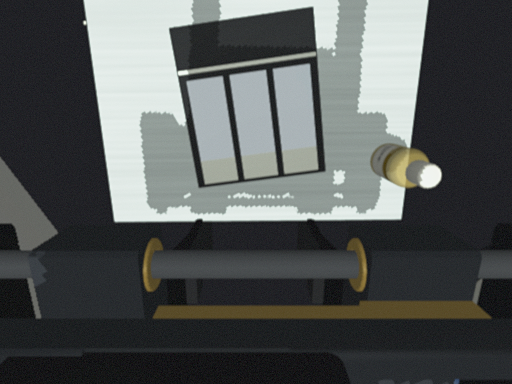

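The tray's back corners are at (200,186) and (324,170) and the warmer's back corners at (114,221) and (400,219), all as predicted. I'll descend behind the tray.

```bash
python3 -m pendant '[{"grip":50,"translation":[-0.06,0,0.5],"spin":0},{"grip":50,"translation":[0,0,0.4],"spin":0},{"grip":50,"translation":[0,0,0.3],"spin":0},{"grip":50,"translation":[0,0,0.1],"spin":0},{"grip":50,"translation":[0,0,0],"spin":0}]' && python3 -c "
from h import *
to([-.0055,0,.0645],warmer=True)"
```

```text
time_s: 10.85
tool_pos: [0.6543, -0.2816, 0.0725]
orientation: [-0.0, 0.245, 0.969, 0.0]
wrist_force: [-0.3, 0.1, -0.5]
grip_width: 0.05
grip_force: 0.0
t 10.85 p [ 0.6543 -0.2816  0.0725] yaw_y 61.61 tilt [-0.  0. -1.] j [-0.52  0.55  1.39 -0.    1.2  -1.59] F [-0.3  0.1 -0.5]
 in warmer mm [90.5 -0.8]
 to [ 0.57  -0.235  0.064] units [1.92 0.01 0.16]
```

```bash
python3 -m pendant '[{"grip":50,"translation":[0,0,0.16],"spin":0},{"grip":50,"translation":[0,0,0],"spin":0}]' && python3 -m pendant '[{"grip":50,"translation":[0.12,0,0],"spin":0},{"grip":50,"translation":[0.12,0,0],"spin":0},{"grip":50,"translation":[0.12,0,0],"spin":0},{"grip":50,"translation":[0.12,0,0],"spin":0},{"grip":50,"translation":[0.12,0,0],"spin":0},{"grip":50,"translation":[0.12,0,0],"spin":0},{"grip":50,"translation":[0.12,0,0],"spin":0},{"grip":50,"translation":[0.12,0,0],"spin":0},{"grip":50,"translation":[0.12,0,0],"spin":0},{"grip":50,"translation":[0.12,0,0],"spin":0},{"grip":50,"translation":[0,0,0],"spin":0}]' && python3 -c "
from h import *
to([-.0055,0,.0645],warmer=True)
d=wrist('w3')"
```

```text
time_s: 11.1
tool_pos: [0.6541, -0.2815, 0.0641]
orientation: [-0.0, 0.245, 0.969, 0.0]
wrist_force: [0.7, 0.1, -0.2]
grip_width: 0.0499
grip_force: 0.0
time_s: 12.48
tool_pos: [0.6009, -0.2527, 0.0644]
orientation: [-0.001, 0.245, 0.97, 0.0]
wrist_force: [-0.8, 0.6, 1.0]
grip_width: 0.0504
grip_force: 0.0
t 12.47 p [ 0.6009 -0.2527  0.0644] yaw_y 61.63 tilt [-0.001  0.001 -1.   ] j [-0.52  0.43  1.57 -0.    1.14 -1.59] F [-0.8  0.6  1. ]
 in warmer mm [29.8 -0.7]
 to [ 0.57  -0.235  0.064] units [ 0.71  0.01 -0.  ]
```

View pics/w3.png

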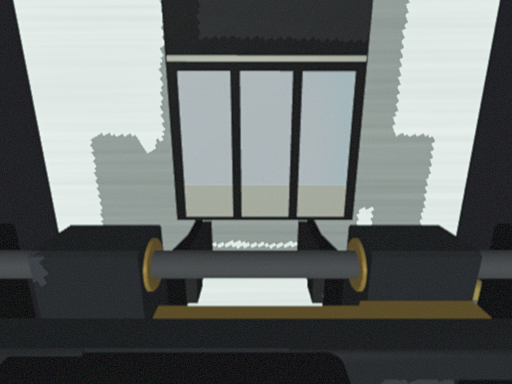

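The tray is now square to the fingers, with its line level at row 58 from (168,58) to (366,58). I'll push on to about 5 mm short and measure.

```bash
python3 -m pendant '[{"grip":50,"translation":[0.12,0,0],"spin":0},{"grip":50,"translation":[0.12,0,0],"spin":0},{"grip":50,"translation":[0.12,0,0],"spin":0},{"grip":50,"translation":[0.12,0,0],"spin":0},{"grip":50,"translation":[0.12,0,0],"spin":0},{"grip":50,"translation":[0,0,0],"spin":0}]' && python3 -c "
from h import *
to([-.0055,0,.0645],warmer=True)
d=wrist('w4')
d=get_image('top');np.savez('top2.npz',**d);cv2.imwrite('pics/top2.png',cv2.resize(d['color'][90:260,250:430,::-1],None,fx=3,fy=3,interpolation=2))
d=get_image('scene');np.savez('scene2.npz',**d);cv2.imwrite('pics/scene2.png',cv2.resize(d['color'][160:310,220:420,::-1],None,fx=4,fy=4,interpolation=2))
"
```

```text
time_s: 13.28
tool_pos: [0.5745, -0.2385, 0.0645]
orientation: [-0.0, 0.245, 0.97, 0.0]
wrist_force: [-0.0, 0.9, 0.5]
grip_width: 0.0502
grip_force: 0.0
t 13.28 p [ 0.5745 -0.2385  0.0645] yaw_y 61.63 tilt [-0.001  0.    -1.   ] j [-0.52  0.37  1.66 -0.    1.12 -1.6 ] F [-0.   0.9  0.5]
 in warmer mm [-0.2 -0.7]
 to [ 0.57  -0.235  0.064] units [ 0.11  0.01 -0.  ]
```

View pics/scene2.png

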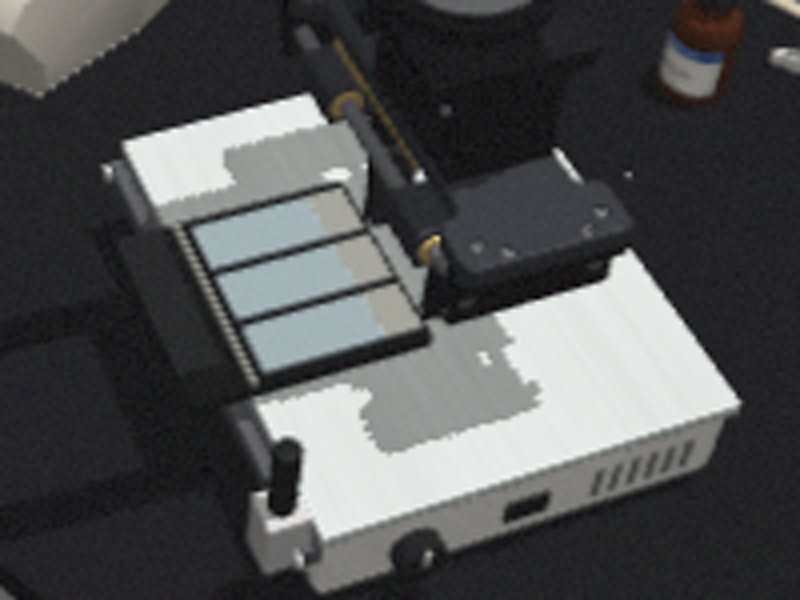

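View pics/w4.png

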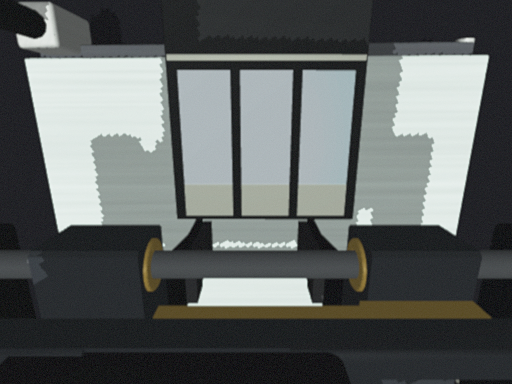

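The wrist view has both features in one picture: the white line at row ~58 (columns 168–366) and the warmer edge at rows ~55–58 on either side. I'll measure both at subpixel accuracy.

Run:
```python
from h import *
d=dict(np.load("w4.npz"));g=cv2.cvtColor(d["color"],cv2.COLOR_RGB2GRAY).astype(float);g=cv2.blur(g,(5,1))
def edge(u):  # rail->top brightness step
    c=np.diff(g[40:75,u]);i=c.argmax();k=slice(max(i-2,0),i+3);w=np.clip(c[k],0,None);return 40.5+(np.arange(35)[k]*w).sum()/w.sum()
def line(u):
    c=g[50:66,u]-np.percentile(g[50:66,u],30);c=np.clip(c,0,None);c[c<c.max()*.3]=0;return 50+(np.arange(16)*c).sum()/c.sum()
wf=lambda p:(1000*np.c_[(p[:,:2]-C0)@X,(p[:,:2]-C0)@Y])
E=[(u,edge(u)) for u in list(range(40,155,6))+list(range(405,480,6))]
L=[(u,line(u)) for u in range(180,355,6)]
for n,q,z in(("edge",E,.0605),("line",L,.0685)):
    w=wf(ray(d,q,z));p=np.polyfit(w[:,1],w[:,0],1);r=w[:,0]-np.polyval(p,w[:,1]);print(n,"x at y=0",p[1].round(2),"angle",np.degrees(np.arctan(-p[0])).round(2),"rms",r.std().round(2),"med row",np.median([a[1] for a in q]).round(2))
d=dict(np.load("top2.npz"));g=cv2.cvtColor(d["color"],cv2.COLOR_RGB2GRAY).astype(float)
# profiles along warmer x in the top view
xs=np.arange(-.125,-.07,.0005)
def prof(y,z):
    P=proj(d,np.array([np.r_[C0+x*X+y*Y,z] for x in xs])).astype(np.float32);return cv2.remap(g.astype(np.float32),P[:,:1],P[:,1:],1)[:,0]
le=[];ll=[]
for y in np.r_[-.085:-.06:.004,.065:.11:.004]:
    q=prof(y,.06);mx=np.diff(q);k=xs[:-1]>-.112;i=np.where(k)[0][mx[k].argmax()];le.append((y,xs[i]))
for y in np.arange(-.04,.04,.004):
    q=prof(y,.068);k=np.where((xs>-.108)&(xs<-.086))[0];ll.append((y,xs[k][q[k].argmax()]))
for n,q in(("edge",le),("line",ll)):
    q=np.array(q)*1000;print("top",n,np.median(q[:,1]),np.polyfit(q[:,0],q[:,1],1).round(3))
```

```text
edge x at y=0 -98.68 angle 0.31 rms 0.06 med row 57.37
line x at y=0 -97.16 angle -0.13 rms 0.01 med row 56.99
top edge -101.49999999999999 [-8.6000e-02 -9.4204e+01]
top line -87.99999999999997 [ -0.19  -95.354]
```

Run:
```python
from h import *
wf=lambda p:(1000*np.c_[(p[:,:2]-C0)@X,(p[:,:2]-C0)@Y]).round(1)
d=dict(np.load("scene2.npz"));f=lambda p:(np.array(p)-1.5)/4+[220,160]
print("scene edge",wf(ray(d,f([(122,143),(323,540)]),.06)).tolist(),"line",wf(ray(d,f([(183,228),(254,384)]),.068)).tolist())
d=dict(np.load("w4.npz"));g=cv2.cvtColor(d["color"],cv2.COLOR_RGB2GRAY)
print("back rows",g[208:226,265].tolist(),"x",wf(ray(d,[(265,218)],.068)).tolist(), "cam",d["T"][:3,3].round(3))
g=g.astype(float);print("line rows",g[50:66,265].tolist())
```

```text
scene edge [[-100.3, 121.7], [-98.6, -117.4]] line [[-94.6, 53.7], [-97.8, -40.3]]
back rows [168, 167, 169, 168, 169, 170, 163, 121, 62, 22, 57, 116, 149, 158, 157, 154, 155, 157] x [[-13.3, 5.1]] cam [ 0.51  -0.204  0.226]
line rows [31.0, 38.0, 23.0, 67.0, 134.0, 170.0, 181.0, 183.0, 185.0, 177.0, 122.0, 51.0, 34.0, 33.0, 40.0, 31.0]
```

```bash
python3 -m pendant '[{"grip":50,"translation":[0.02,0,0],"spin":-0.007},{"grip":50,"translation":[0.02,0,0],"spin":0},{"grip":50,"translation":[0,0,0],"spin":0},{"grip":50,"translation":[0,0,0],"spin":0}]'
cat > meas.py <<'E'
from h import *
import sys
to()
d=wrist(sys.argv[1]);g=cv2.cvtColor(d["color"],cv2.COLOR_RGB2GRAY).astype(float);g=cv2.blur(g,(5,1))
def edge(u):
    c=np.diff(g[35:75,u]);i=c.argmax();k=slice(max(i-2,0),i+3);w=np.clip(c[k],0,None);return 35.5+(np.arange(40)[k]*w).sum()/w.sum()
def line(u):
    c=g[50:66,u]-np.percentile(g[50:66,u],30);c=np.clip(c,0,None);c[c<c.max()*.3]=0;return 50+(np.arange(16)*c).sum()/c.sum()
wf=lambda p:(1000*np.c_[(p[:,:2]-C0)@X,(p[:,:2]-C0)@Y])
for n,q,z in(("edge",[(u,edge(u)) for u in list(range(40,155,6))+list(range(405,480,6))],.06),("line",[(u,line(u)) for u in range(180,355,6)],.068)):
    w=wf(ray(d,q,z));p=np.polyfit(w[:,1],w[:,0],1);r=w[:,0]-np.polyval(p,w[:,1]);print(n,"x at y=0",p[1].round(2),"angle",np.degrees(np.arctan(-p[0])).round(2),"rms",r.std().round(2))
E
python3 meas.py w5
```

```text
time_s: 13.92
tool_pos: [0.5735, -0.238, 0.0646]
orientation: [0.0, 0.242, 0.97, 0.0]
wrist_force: [1.6, -0.2, -0.2]
grip_width: 0.0501
grip_force: 0.6
t 13.93 p [ 0.5735 -0.238   0.0646] yaw_y 62.02 tilt [ 0. -0. -1.] j [-0.52  0.37  1.66  0.    1.11 -1.6 ] F [ 1.6 -0.2 -0.2]
 in warmer mm [-1.3 -0.7]
edge x at y=0 -99.38 angle 0.71 rms 1.83
line x at y=0 -97.89 angle 0.21 rms 0.02
```

```bash
sed -i 's/p=np.polyfit(w\[:,1\],w\[:,0\],1);/p=np.polyfit(w[:,1],w[:,0],1);k=abs(w[:,0]-np.median(w[:,0]))<1.5;w=w[k];p=np.polyfit(w[:,1],w[:,0],1);/' meas.py
python3 -m pendant '[{"grip":50,"translation":[0.02,0,0],"spin":-0.002},{"grip":50,"translation":[0.01,0,0],"spin":0},{"grip":50,"translation":[0,0,0],"spin":0},{"grip":50,"translation":[0,0,0],"spin":0}]' && python3 meas.py w6
```

```text
time_s: 14.48
tool_pos: [0.572, -0.2373, 0.0646]
orientation: [-0.0, 0.241, 0.971, -0.0]
wrist_force: [1.3, -0.7, -0.5]
grip_width: 0.05
grip_force: 0.5
t 14.47 p [ 0.572  -0.2373  0.0646] yaw_y 62.14 tilt [-0. -0. -1.] j [-0.52  0.36  1.67 -0.    1.11 -1.6 ] F [ 1.3 -0.7 -0.5]
 in warmer mm [-3.  -0.8]
edge x at y=0 -98.78 angle 0.26 rms 0.04
line x at y=0 -99.53 angle 0.36 rms 0.01
```

The line is within 1 mm of the edge and 0.1° of square. I'll back off and rise.

```bash
python3 -m pendant '[{"grip":50,"translation":[-0.2,0,0],"spin":0},{"grip":50,"translation":[-0.2,0,0],"spin":0},{"grip":50,"translation":[0,0,-0.5],"spin":0},{"grip":50,"translation":[0,0,-0.9],"spin":0},{"grip":50,"translation":[0,0,-0.9],"spin":0},{"grip":50,"translation":[0,0,-0.9],"spin":0},{"grip":50,"translation":[0,0,0],"spin":0}]'
python3 - <<'E'
from h import *
to()
d=wrist('w7');p=proj(d,[np.r_[C0+x*X+y*Y,z] for x,y,z in((-.1,-.05,.068),(-.1,.05,.068),(-.113,-.105,.111))]);print(p.round())
d=get_image('scene');np.savez('scene3.npz',**d);cv2.imwrite('pics/scene3.png',cv2.resize(d['color'][130:320,140:400,::-1],None,fx=3,fy=3,interpolation=2))
E
```

```text
time_s: 15.4
tool_pos: [0.5927, -0.2483, 0.2304]
orientation: [0.005, 0.241, 0.971, -0.001]
wrist_force: [-0.5, -0.3, -0.6]
grip_width: 0.05
grip_force: 0.0
t 15.4 p [ 0.5927 -0.2483  0.2304] yaw_y 62.14 tilt [ 0.008 -0.005 -1.   ] j [-0.52  0.25  1.48 -0.    1.41 -1.6 ] F [-0.5 -0.3 -0.6]
 in warmer mm [20.5 -0.6]
[[206.  56.]
 [306.  57.]
 [133.  31.]]
```

View pics/scene3.png

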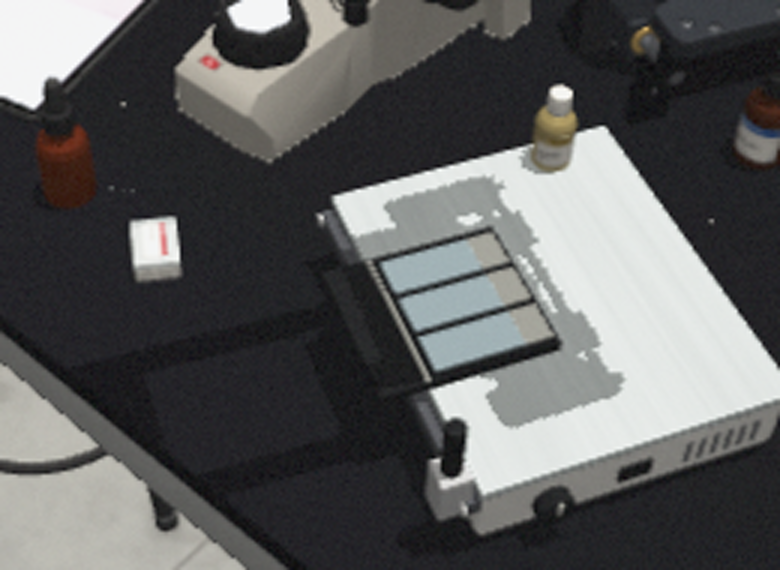

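View pics/w7.png

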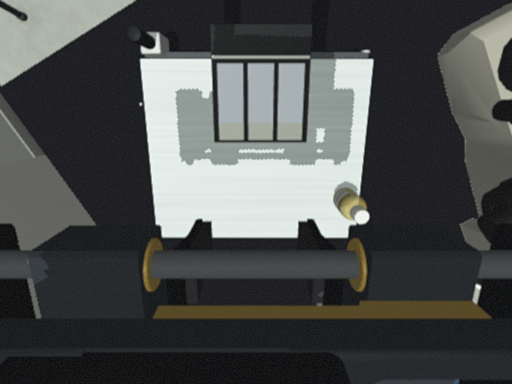

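The tray's line lies on the front edge: row ~57 in the wrist view, with the edge at ~58. The stop is at the right end, and the bottles and box haven't moved. I'll hand in.

```bash
python3 -c "
from workcell import *
print(finish_job())"
```

```text
the job is handed in; nothing more can be done
None
```

The job is handed in, but I got no verdict back: the stop is at the right end of its rail, the tray's line lies over the front edge (within about 1 mm and 0.1° of square by the wrist camera), and the bottles and box were left where they stood.

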